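# Clear the carton off the stockroom chest and pop its touch-latch lid

## Robot

A 6-joint arm with a two-finger parallel gripper is mounted at the origin on the work surface. World frame = base frame: x ahead of the robot, y to its left, z up, the work surface at z = 0. Lengths are in m, angles in rad, forces in N, time in s.
With the tool pointing down it reaches from about 0.25 to 0.775 m from the base axis. Payload 4 kg.
Tool frame: the origin (TCP) lies midway between the tips of the shut fingers; the grasp point (between the pads) lies 19 mm behind it (ctrl.grip_point_offset is the distance from the TCP to the grasp point, in m); z points along the fingers, y is the line along which they close (so a half turn about z gives the same grasp; the last joint's range is limited). The gripper opens to 85 mm and grips with 20 to 120 N. Pads are 22 mm wide; open, the fingers measure 114 mm over their backs; the gripper's body (76 mm by 85 mm) begins 54 mm behind the grasp point. The pads swing forward as they close: fully open they stand 13 mm farther back than shut.
Start: joints at [-1.361, 0.087, 1.371, -0, 1.684, -0.103], TCP at [0.169, -0.523, 0.231] pointing down, gripper open.
Joint ranges: [-3.1, 3.1], [-0.76, 2.03], [0.27, 2.55], [-1.08, 4.22], [0.17, 2.65], [-2.57, 2.57]. Speed limits (rad/s): [2.79, 2.79, 3.14, 3.14, 3.14, 3.14].

## Interface

Orientations are given as [roll, pitch, yaw] about the fixed x, y, z axes, in that order (R = Rz(yaw) Ry(pitch) Rx(roll)).
In Python, from plant import ctrl, cams, workorder gives the robot as it stands.
- The arm moves only by the shell command python3 -m inch 'ROWS' [FORCE]. ROWS is JSON, a list of rows, each a list of 5 numbers: the closure, from 0 (fully open) to 1 (shut), then the shift along the tool's x, y, z in units of 60 mm (1.0 is 60 mm), then the turn about the tool's z in units of 5 degrees (1.0 is 5 degrees). A call has 1 to 12 rows; each row shifts and turns the commanded pose from where the row before left it, along the tool's axes as they then stand; what a row does not reach is not made up. A row lasts 1/8 s, in which the tool goes at most 62.5 mm and 10.7 degrees, less where a joint would pass 70% of its speed; a pose out of reach is approached as far as the arm can. A call is refused whole if a number of a shift passes 1 or a number of a turn 1, either way. A call with a gripper value outside its range is refused whole. The fingers move at their own pace and stop on an object; FORCE is the grip in N (left out, the last holds). Time passes only in rows, so rows that do not move let the fingers close. It gives the time, the measured TCP pose, the force, the opening and the grip force at its end, in the units of the state.
- ctrl.read_state(): the state, without advancing time (a new reading comes with each control period).
- cams.snapshot(name): name is "side" or "top" or "wrist"; returns a dict with "frame" (480x640x3 uint8, red, green, blue), "z_map" (480x640 float32, m along the optical axis (not along the pixel's ray), 0 where there is no reading), "camera_matrix" (3x3 intrinsics, pixels), "position" and "orientation" of the camera in the world. Camera axes: x right, y up, looking along -z (the intrinsics and any distortion apply to the point x, -y, -z); pixel columns grow to the right and rows downward; lengths in m; the calibration is good to about 2 mm. A picture is of the moment at which its call begins.
- workorder.sign_off(): hands the job in; it is judged then, once.
The state is a dict: "time_s": time; "joints": joint angles; "qvel": joint speeds; "effort": joint torques, N m; "eef_pos": TCP position; "ee_rot": TCP orientation; "force": force on the tool from outside, world axes, zero at the start; "ft_torque": the same for the moment, N m; "gripper_width": finger opening in m; "finger_force": force on a finger pad.
Only numpy, scipy, OpenCV 4.12 (cv2) and the standard library are available. Lean on these libraries where they do the work, as an engineer would, in place of code of your own. Each camera call takes 0.05 s, during which the arm holds its last target. There are 200 camera calls.

## Task

A carton is standing on the lid of the wide supply chest. Push it sideways with the fingertips, without lifting it or knocking it over, until it stands wholly on the fixed grey deck beside the lid; then press the lid down at its free edge so that the touch latch lets go, and let the lid spring up ajar. Leave the small chest shut and the other things on the bench where they are.

Things in the scene. Friction and masses are not known exactly. Their poses are not given: they have to be found in the camera images.
- chest: wide, low grey steel chest, fixed: 240 deep (x) by 380 wide (y) by 120 mm high. Origin: centre of its underside; x to its back (hinge side), y to its left seen from the robot, z up. On top: a pale wooden lid (x -106 to 106, y -178 to 22, upper face 121 mm over the bench) and at its +y side a fixed grey deck (y 25 to 190, at 120 mm; 3 mm gap, 1 mm step down: the carton slides across).
- deck (a point): point at the centre of the fixed deck, on its upper face; axes as the chest's. The carton is to stand here, anywhere wholly on the deck.
- lid (a joint): wide chest's lid angle, rad: 0 shut, positive as its free (front, -x) edge rises, -0.03 fully pressed in. Hinged along the back. A spring lifts it, a hidden touch latch holds it: pressing the free edge 3 mm down (about 5 N, stop at 6 mm) frees it; let go and it rises by itself to rest ajar at about 0.3 rad (edge about 65 mm up). It does not latch again.
- lid_edge (a point): place to press on the wide chest's lid, marked by a flat aluminium disc of 26 mm diameter: on the lid's upper face, half-way along its width, 22 mm in from the free (front) edge and 190 mm from the hinge line; moves with the lid.
- carton_mid (a point): centre of the loose white carton with a brown band over it, 80 mm (its x) by 60 mm (its y) by 70 mm high, about 0.12 kg, standing upright on the lid at any yaw within 0.5 rad of the chest's. The point is 35 mm above its underside.
- carton: the same carton, origin at the centre of its underside
- small_lid (a joint): angle of the small chest's lid in rad, 0 shut; it has the same kind of touch latch (about 6 N), so do not press on it
- small_chest: the small steel chest, fixed, 200 mm deep, 150 mm wide, 90 mm high, its top nearly all one wooden lid; origin at the centre of its underside. It stands beside the wide chest, on either side of it.
- tape_roll: roll of clear tape lying flat on the bench, 90 mm diameter, 48 mm high; origin at the centre of its underside; leave alone
- jar: closed jar, 60 mm diameter, 75 mm high; origin at the centre of its underside; leave alone
- blue_box: blue box, 100 by 60 by 45 mm; origin at the centre of its underside; leave alone
Not all that is in view belongs to the job. Leave any pink or turquoise look-alike of the carton alone.

How it is judged:
By the outcome, as a careful person would: the job done as asked, in the order asked, and still so for the second after the job is handed in, with the robot touching nothing.
It also fails if it takes over 54 s, if anything falls off the work surface, if the arm or the gripper's body presses on something with over 40 N, if the wrist force passes 120 N, or if a joint passes its speed limit or range.

## Working session

There is one attempt and no reset: what is moved stays moved. The work goes in short steps, Python scripts to look and compute and a shell command to move; the robot and the scene stay as the last step left them, time stands still between calls to the robot, and variables do not carry over. Pictures are saved under pics/ and viewed, at most 10 in all, crops included, and the job is handed in when it is done.

```bash
mkdir -p pics; cat > h.py <<'E'
import numpy as np, cv2
from scipy.spatial.transform import Rotation as R
from plant import ctrl, cams, workorder
def pose(s):
    o=np.array(s["orientation"],float)
    M=o if o.shape==(3,3) else (R.from_euler('xyz',o).as_matrix() if o.size==3 else None)
    return M,np.array(s["position"])
def pts(s):
    M,p=pose(s);K=np.array(s["camera_matrix"]);z=s["z_map"]
    v,u=np.indices(z.shape)
    c=np.stack([(u-K[0,2])/K[0,0]*z,-(v-K[1,2])/K[1,1]*z,-z],-1)
    return c@M.T+p
def ray(s,u,v,h):
    M,p=pose(s);K=np.array(s["camera_matrix"])
    d=M@np.array([(u-K[0,2])/K[0,0],-(v-K[1,2])/K[1,1],-1]);return p+d*(h-p[2])/d[2]
def save(s,n): cv2.imwrite('pics/'+n,s["frame"][:,:,::-1])
E
python3 - <<'E'
from h import *
for n in("top","side"):
    s=cams.snapshot(n);save(s,n+'0.png');print(n,s["position"],s["orientation"],s["camera_matrix"],[k for k in s]);np.save(n+'0.npy',s,allow_pickle=True)
E
```

```text
top [ 0.34142644 -0.01665887  1.40730372] [ 0.15427048  0.0250418  -1.59348415] [[590.39282192   0.         316.24118096]
 [  0.         590.39282192 250.7714748 ]
 [  0.           0.           1.        ]] ['frame', 'z_map', 'camera_matrix', 'position', 'orientation']
side [-0.39777678  1.1746278   0.96037132] [ 1.05336906 -0.01887677 -2.45161622] [[618.25267474   0.         319.28273773]
 [  0.         618.25267474 235.83258221]
 [  0.           0.           1.        ]] ['frame', 'z_map', 'camera_matrix', 'position', 'orientation']
```

View pics/top0.png

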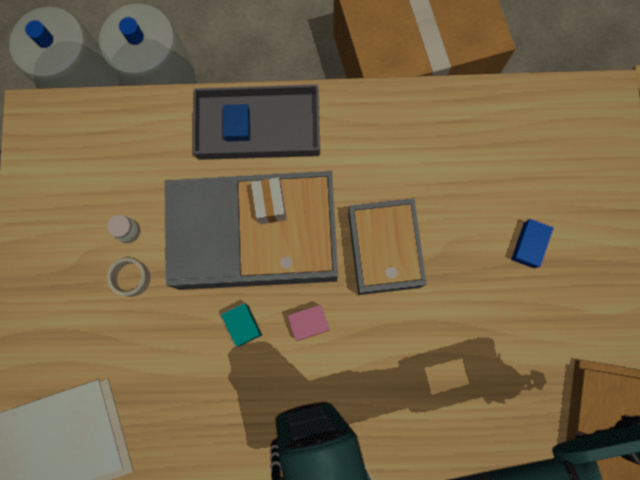

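View pics/side0.png

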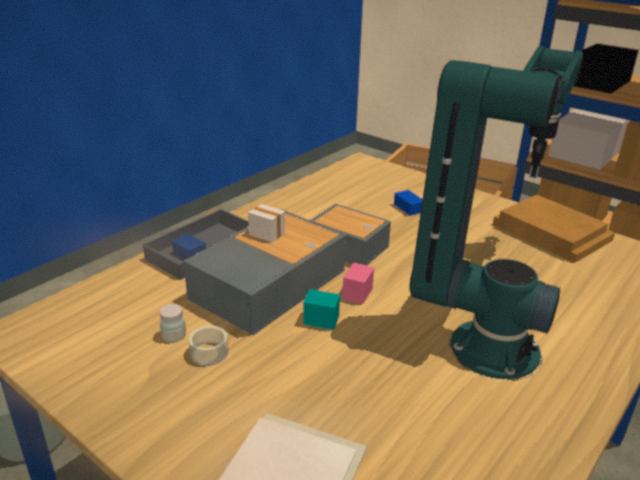

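The top view shows the white carton with a brown band at (267,200), standing on the lid. The lid disc is at (287,263) and the grey deck is around (202,232). Things that could be mistaken for these:
- **Carton:** the turquoise box (241,324) and the pink box (307,322).
- **Disc:** the small chest's disc (391,272).

By the description I choose (267,200) and (287,263). The side view agrees, with the carton at (266,223).

```bash
python3 - <<'E'
from h import *
s=np.load('top0.npy',allow_pickle=True).item();P=pts(s);Z=P[...,2]
v,u=np.indices(Z.shape)
def reg(a,b,c,d): return (u>=a)&(u<=b)&(v>=c)&(v<=d)
m=reg(240,295,165,230)&(Z>.17)
print('carton top z',np.median(Z[m]),m.sum())
r=cv2.minAreaRect(P[m][:,:2].astype(np.float32)*1000);print('carton top rect',r,'\n',cv2.boxPoints(r))
m=reg(150,345,165,295)&(Z>.105)
print('top z',np.median(Z[m]))
r=cv2.minAreaRect(P[cv2.erode(m.astype(np.uint8),np.ones((3,3)))>0][:,:2].astype(np.float32)*1000);print('chest rect',r,'\n',cv2.boxPoints(r))
f=s["frame"].astype(int);hsv=cv2.cvtColor(s["frame"],cv2.COLOR_RGB2HSV)
for nm,w in(('disc',(275,300,250,275)),('small',(380,402,262,283))):
    m=reg(*w)&(hsv[...,1]<60)&(hsv[...,2]>110)
    print(nm,m.sum(),u[m].mean(),v[m].mean(),ray(s,u[m].mean(),v[m].mean(),.121 if nm=='disc' else .09),np.median(Z[m]))
for nm,w in(('jar',(105,142,210,245)),('tape',(100,152,252,300)),('teal',(215,265,298,350)),('pink',(282,332,300,345))):
    m=reg(*w)&(Z>.03);print(nm,P[m].min(0),P[m].max(0))
m=reg(345,430,195,297)&(Z>.08);print('small chest',P[m].min(0),P[m].max(0))
# lid/deck boundary
for vv in(240,255,265):print(vv,[tuple(s["frame"][vv,k]) [0] for k in range(232,248)])
cv2.imwrite('pics/crop.png',cv2.resize(s["frame"][160:295,160:345,::-1],None,fx=4,fy=4,interpolation=cv2.INTER_CUBIC))
print(ctrl.read_state()["eef_pos"],ctrl.read_state()["ee_rot"])
E
```

```text
carton top z 0.19163736404090148 1123
carton top rect ((511.2632751464844, 69.82237243652344), (374.6785888671875, 70.07268524169922), 16.392147064208984) 
 [[321.6512    50.56557 ]
 [341.42642  -16.658852]
 [700.87537   89.07918 ]
 [681.1001   156.30359 ]]
top z 0.12144801639026381
chest rect ((528.46533203125, 156.86929321289062), (381.6678771972656, 377.0290222167969), 1.2682719230651855) 
 [[333.5056   341.11374 ]
 [341.8507   -35.82289 ]
 [723.42505  -27.375153]
 [715.07996  349.56146 ]]
disc 95 285.82105263157894 262.2 [0.51851766 0.07856783 0.121     ] 0.12212451177460015
small 96 390.8854166666667 272.0104166666667 [ 0.49447731 -0.1543569   0.09      ] 0.09129106372463347
jar [ 0.34142644 -0.01665887  0.03011006] [0.64930208 0.49705274 1.40730372]
tape [ 0.34142644 -0.01665887  0.03006824] [0.55105544 0.50420679 1.40730372]
teal [ 0.34074373 -0.01665887  0.03023104] [0.43539719 0.23115596 1.40730372]
pink [ 0.34142644 -0.01665887  0.04760731] [0.42792953 0.07924422 1.40730372]
small chest [ 0.34142644 -0.2321372   0.08000008] [ 0.6637697  -0.01665887  1.40730372]
240 [np.uint8(85), np.uint8(82), np.uint8(84), np.uint8(85), np.uint8(81), np.uint8(83), np.uint8(76), np.uint8(76), np.uint8(115), np.uint8(145), np.uint8(153), np.uint8(151), np.uint8(151), np.uint8(151), np.uint8(150), np.uint8(150)]
255 [np.uint8(84), np.uint8(85), np.uint8(86), np.uint8(84), np.uint8(84), np.uint8(82), np.uint8(80), np.uint8(75), np.uint8(106), np.uint8(144), np.uint8(152), np.uint8(150), np.uint8(152), np.uint8(150), np.uint8(150), np.uint8(151)]
265 [np.uint8(87), np.uint8(86), np.uint8(87), np.uint8(86), np.uint8(84), np.uint8(86), np.uint8(86), np.uint8(79), np.uint8(92), np.uint8(130), np.uint8(147), np.uint8(151), np.uint8(150), np.uint8(151), np.uint8(151), np.uint8(150)]
[ 0.16915418 -0.52286708  0.23022104] [-3.13955971e+00 -2.12230109e-04  3.12805067e-01]
```

View pics/crop.png

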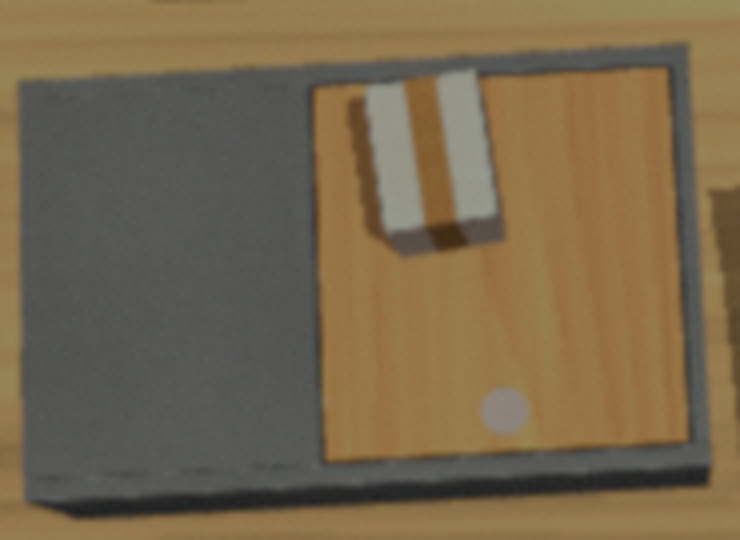

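The crop confirms the choice: a white carton with a brown band at crop (432,155), and the lid's aluminium disc at crop (505,411). Zero-depth pixels leaked into the rectangles, so I'll refit without them.

```bash
python3 - <<'E'
from h import *
s=np.load('top0.npy',allow_pickle=True).item();P=pts(s);Z=P[...,2].copy();Z[s["z_map"]==0]=-1
v,u=np.indices(Z.shape)
def reg(a,b,c,d): return (u>=a)&(u<=b)&(v>=c)&(v<=d)
m=reg(240,295,165,230)&(Z>.18)&(Z<.25)
print('carton z',np.median(Z[m]),m.sum());r=cv2.minAreaRect(P[m][:,:2].astype(np.float32)*1000);print(r,'\n',cv2.boxPoints(r))
m=reg(150,345,165,295)&(Z>.113)&(Z<.25)
m=m&~reg(240,295,165,175)
r=cv2.minAreaRect(P[m][:,:2].astype(np.float32)*1000);print('chest',r,'\n',cv2.boxPoints(r))
for nm,w,lo in(('jar',(105,142,210,245),.03),('tape',(100,152,252,300),.03),('teal',(215,265,298,350),.03),('pink',(282,332,300,345),.03),('small',(345,430,195,297),.08),('tray',(185,325,80,163),.03)):
    m=reg(*w)&(Z>lo)&(Z<.25);print(nm,P[m].min(0).round(3),P[m].max(0).round(3))
# side view check of carton top
s2=np.load('side0.npy',allow_pickle=True).item();P2=pts(s2);Z2=P2[...,2].copy();Z2[s2["z_map"]==0]=-1
m=reg(240,295,195,250)&(Z2>.186)&(Z2<.25);r=cv2.minAreaRect(P2[m][:,:2].astype(np.float32)*1000);print('side carton',r,m.sum())
E
```

```text
carton z 0.19171837811843606 1078
((649.0618286132812, 110.48023986816406), (81.88439178466797, 60.13666534423828), 7.914331912994385) 
 [[604.3694   134.62476 ]
 [612.6498    75.060875]
 [693.7543    86.335724]
 [685.4739   145.8996  ]]
chest ((600.5774536132812, 158.64410400390625), (241.62161254882812, 381.2440490722656), 1.5162488222122192) 
 [[474.765    346.0027  ]
 [484.8529   -35.107887]
 [726.3899   -28.714478]
 [716.302    352.3961  ]]
jar [0.591 0.439 0.03 ] [0.649 0.497 0.085]
tape [0.461 0.412 0.03 ] [0.551 0.504 0.06 ]
teal [0.341 0.145 0.03 ] [0.435 0.231 0.078]
pink [ 0.349 -0.013  0.048] [0.428 0.079 0.077]
small [ 0.453 -0.232  0.08 ] [ 0.664 -0.065  0.1  ]
tray [ 0.796 -0.002  0.03 ] [0.968 0.305 0.06 ]
side carton ((646.0426635742188, 111.77212524414062), (86.22718048095703, 70.90406799316406), 11.572159767150879) 329
```

```bash
python3 -m inch '[[0.5,0,0,0,-1],[0.5,0,0,0,-1],[0.5,0,0,0,-1],[0.5,0,0,0,-1],[0.5,0,0,0,-1],[0.5,0,0,0,-1],[0.5,0,0,0,-1],[0.5,0,0,0,-1]]' 20; python3 -m inch '[[0.5,0,0,0,-1],[0.5,0,0,0,-1],[0.5,0,0,0,-1],[0.5,0,0,0,-1],[0.5,0,0,0,-1],[0.5,0,0,0,-1],[0.5,0,0,0,-0.7],[0.5,0,0,0,0]]'
cat >> h.py <<'E'
def rel(c,s=None):
    "target in chest frame (mm x,y, world z) -> tool units from measured pose"
    s=s or ctrl.read_state();y=.0262;C=np.array([.6006,.1586])
    w=C+np.array([[np.cos(y),-np.sin(y)],[np.sin(y),np.cos(y)]])@(np.array(c[:2])/1000)
    d=np.r_[w,c[2]]-s["eef_pos"]
    M=R.from_euler('xyz',s["ee_rot"]).as_matrix()
    print('t',s["time_s"],'pos',np.round(s["eef_pos"],4),'rot',np.round(s["ee_rot"],3),'F',np.round(s["force"],1),'w',s["gripper_width"],'units',np.round(M.T@d/.06,2))
E
python3 -c "
from h import *
rel((47,-115,.231))"
```

```text
time_s: 1.1
eef_pos: [0.1692, -0.523, 0.2306]
ee_rot: [-3.141, -0.001, 1.014]
force: [0.4, 0.2, 0.6]
gripper_width: 0.0424
finger_force: 0.0
time_s: 2.1
eef_pos: [0.1692, -0.5231, 0.2307]
ee_rot: [-3.141, -0.001, 1.595]
force: [0.3, -0.8, -0.5]
gripper_width: 0.0428
finger_force: 0.0
t 2.1 pos [ 0.1692 -0.5231  0.2307] rot [-3.141e+00 -1.000e-03  1.595e+00] F [ 0.3 -0.8 -0.5] w 0.04275486431060662 units [9.27 8.25 0.  ]
```

```bash
python3 -m inch '[[0.5,0.6,0.55,-0.1,0],[0.5,0.6,0.55,-0.1,0],[0.5,0.6,0.55,0,0],[0.5,0.6,0.55,0,0],[0.5,0.6,0.55,0,0],[0.5,0.6,0.55,0,0],[0.5,0.6,0.55,0,0],[0.5,0.6,0.55,0,0],[0.5,0.6,0.55,0,0],[0.5,0.6,0.55,0,0],[0.5,0.6,0.55,0,0],[0.5,0.6,0.55,0,0]]'; python3 -c "
from h import *
rel((47,-115,.231))"
```

```text
time_s: 3.6
eef_pos: [0.5552, -0.0803, 0.243]
ee_rot: [-3.141, 0.0, 1.595]
force: [0.5, -0.0, 0.7]
gripper_width: 0.043
finger_force: 0.0
t 3.6 pos [ 0.5552 -0.0803  0.243 ] rot [-3.141  0.     1.595] F [ 0.5 -0.   0.7] w 0.04295641838209436 units [2.05 1.64 0.2 ]
```

```bash
python3 -m inch '[[0.5,0.55,0.45,0,0],[0.5,0.5,0.4,0,0],[0.5,0.5,0.4,0,0],[0.5,0.5,0.35,0,0],[0.5,0,0,0.4,0],[0.5,0,0,0.4,0],[0.5,0,0,0.4,0],[0.5,0,0,0.3,0],[0.5,0,0,0.15,0],[0.5,0,0,0,0]]'; python3 -c "
from h import *
rel((47,-115,.142))
s=cams.snapshot('top');save(s,'top1.png')
cv2.imwrite('pics/c1.png',cv2.resize(s['frame'][150:300,150:350,::-1],None,fx=3,fy=3))"
```

```text
time_s: 4.85
eef_pos: [0.6471, 0.0436, 0.1437]
ee_rot: [-3.141, 0.0, 1.595]
force: [-0.1, -0.3, 0.4]
gripper_width: 0.0428
finger_force: 0.0
t 4.85 pos [0.6471 0.0436 0.1437] rot [-3.141  0.     1.595] F [-0.1 -0.3  0.4] w 0.04275326595339845 units [0.02 0.06 0.03]
```

View pics/c1.png

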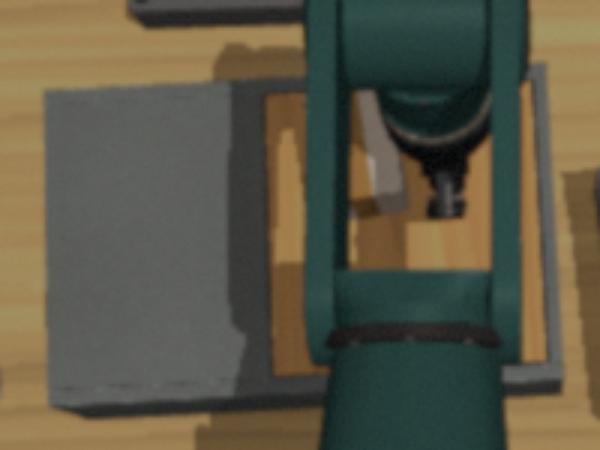

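The gripper stands at crop (445,205), clear of the carton's -y face at (400,190). I'll push in +y, which is tool +x.

```bash
python3 -m inch '[[0.5,0.1,0,0,0],[0.5,0.1,0,0,0],[0.5,0.1,0,0,0],[0.5,0.1,0,0,0],[0.5,0.1,0,0,0],[0.5,0.1,0,0,0],[0.5,0.1,0,0,0],[0.5,0.1,0,0,0],[0.5,0.1,0,0,0],[0.5,0.1,0,0,0],[0.5,0.1,0,0,0],[0.5,0.1,0,0,0]]'; python3 -c "
from h import *
rel((47,66,.142))
s=cams.snapshot('side');save(s,'side1.png')
cv2.imwrite('pics/c2.png',cv2.resize(s['frame'][150:350,130:400,::-1],None,fx=2.5,fy=2.5))"
```

```text
time_s: 6.4
eef_pos: [0.6455, 0.1162, 0.1442]
ee_rot: [-3.141, -0.0, 1.596]
force: [0.5, -0.7, 0.1]
gripper_width: 0.0426
finger_force: 0.3
t 6.4 pos [0.6455 0.1162 0.1442] rot [-3.141 -0.     1.596] F [ 0.5 -0.7  0.1] w 0.04260878464406344 units [1.83 0.05 0.04]
```

View pics/c2.png

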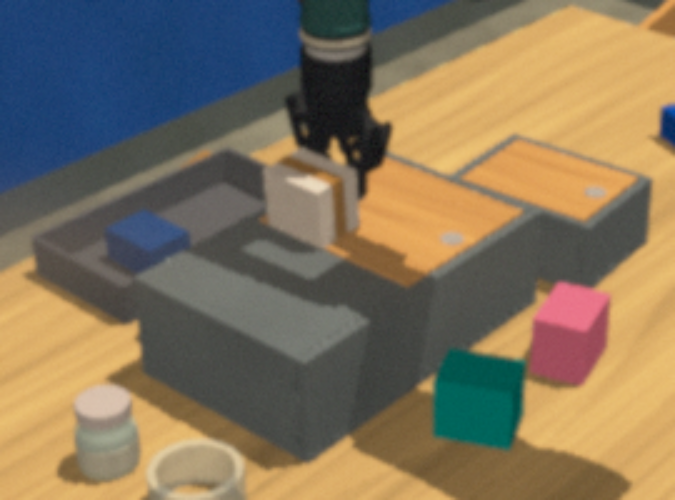

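The carton is upright at crop (310,200), pushed square by both fingers and now straddling the gap. I'll continue for 1.8 units.

```bash
python3 -m inch '[[0.5,0.1,0,0,0],[0.5,0.15,0,0,0],[0.5,0.15,0,0,0],[0.5,0.15,0,0,0],[0.5,0.15,0,0,0],[0.5,0.15,0,0,0],[0.5,0.15,0,0,0],[0.5,0.15,0,0,0],[0.5,0.15,0,0,0],[0.5,0.15,0,0,0],[0.5,0.15,0,0,0],[0.5,0.1,0,0,0]]';  python3 -m inch '[[0.5,0.05,0,0,0],[0.5,0.05,0,0,0],[0.5,0,0,0,0],[0.5,-0.2,0,0,0],[0.5,-0.5,0,0,0],[0.5,-0.5,0,0,0],[0.5,-0.3,0,0,0],[0.5,0,0,0,0]]';python3 - <<'E'
from h import *
rel((-84,-78,.20))
s=cams.snapshot('side');save(s,'side2.png')
P=pts(s);Z=P[...,2];v,u=np.indices(Z.shape)
m=(s["z_map"]>0)&(Z>.186)&(Z<.2)&(v<300)&(P[...,0]>.55)&(P[...,0]<.75)&(P[...,1]>.17)&(P[...,1]<.36)
r=cv2.minAreaRect(P[m][:,:2].astype(np.float32)*1000);print('carton',r,m.sum())
t=cams.snapshot('top');P=pts(t);Z=P[...,2];m=(t["z_map"]>0)&(Z>.18)&(Z<.21)&(P[...,0]>.55)&(P[...,0]<.75)&(P[...,1]>.19)&(P[...,1]<.36)
r=cv2.minAreaRect(P[m][:,:2].astype(np.float32)*1000);print('top',r,m.sum())
c=np.hstack([cv2.resize(s['frame'][150:350,130:400,::-1],(400,300)),cv2.resize(t['frame'][150:300,150:350,::-1],(400,300))])
cv2.imwrite('pics/c3.png',c)
E
```

```text
time_s: 7.95
eef_pos: [0.6429, 0.2183, 0.1443]
ee_rot: [-3.142, 0.0, 1.596]
force: [0.7, -0.6, 0.6]
gripper_width: 0.0427
finger_force: 0.3
time_s: 8.95
eef_pos: [0.6453, 0.1322, 0.1445]
ee_rot: [3.141, -0.0, 1.593]
force: [-0.3, 0.5, -0.3]
gripper_width: 0.0425
finger_force: 0.0
t 8.95 pos [0.6453 0.1322 0.1445] rot [ 3.141 -0.     1.593] F [-0.3  0.5 -0.3] w 0.04247790038983546 units [-0.85 -2.13 -0.93]
carton ((642.5386962890625, 265.6883544921875), (84.1111831665039, 65.8614273071289), 4.0349907875061035) 367
top ((643.6796875, 272.1542663574219), (81.18313598632812, 45.31302261352539), 3.5258147716522217) 753
```

View pics/c3.png

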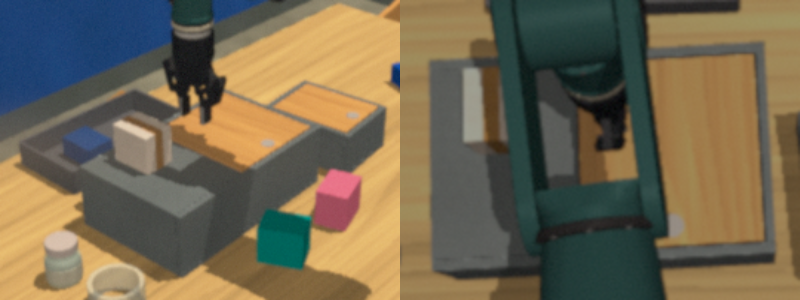

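The carton stands upright on the deck, side crop (142,143), with its centre at chest (≈43, 106) mm. That is well inside the deck. Next the arm goes up, over to the disc, and shuts the fingers.

```bash
python3 -m inch '[[1,0,0,-0.5,0],[1,0,0,-0.45,0],[1,-0.2,-0.5,0,0],[1,-0.2,-0.5,0,0],[1,-0.2,-0.5,0,0],[1,-0.2,-0.5,0,0],[1,-0.05,-0.13,0,0],[1,0,0,0.4,0],[1,0,0,0.4,0],[1,0,0,0.2,0],[1,0,0,0,0],[1,0,0,0,0]]'; python3 -c "
from h import *
rel((-84,-78,.121))"
```

```text
time_s: 10.55
eef_pos: [0.5194, 0.0798, 0.1423]
ee_rot: [3.14, -0.0, 1.596]
force: [0.1, -0.5, -0.4]
gripper_width: -0.0001
finger_force: 0.0
t 10.55 pos [0.5194 0.0798 0.1423] rot [ 3.14  -0.     1.596] F [ 0.1 -0.5 -0.4] w -5.223619229893353e-05 units [-0.02 -0.01  0.36]
```

```bash
python3 -m inch '[[1,-0.02,-0.01,0.15,0],[1,0,0,0.12,0],[1,0,0,0.03,0],[1,0,0,0.03,0],[1,0,0,0.03,0],[1,0,0,0,0]]'; python3 -m inch '[[1,0,0,0.03,0],[1,0,0,0,0]]'
```

```text
time_s: 11.3
eef_pos: [0.518, 0.0783, 0.1203]
ee_rot: [3.141, 0.0, 1.596]
force: [-2.0, -1.1, 4.1]
gripper_width: -0.0004
finger_force: 2.0
time_s: 11.55
eef_pos: [0.5182, 0.0783, 0.1183]
ee_rot: [3.141, 0.0, 1.596]
force: [-2.2, 0.1, 5.5]
gripper_width: -0.0002
finger_force: 2.7
```

```bash
python3 -m inch '[[1,0,0,0.03,0],[1,0,0,0,0]]'; python3 -m inch '[[1,0,0,-0.05,0],[1,0,0,-0.2,0],[1,0,0,-0.3,0],[1,0,0,-0.5,0],[1,0,0,-0.7,0],[1,0,0,-0.7,0],[1,0,0,0,0]]'; python3 - <<'E'
from h import *
s=cams.snapshot('side');t=cams.snapshot('top')
cv2.imwrite('pics/c4.png',np.hstack([cv2.resize(s['frame'][150:350,130:400,::-1],(400,300)),cv2.resize(t['frame'][150:300,150:350,::-1],(400,300))]))
E
```

```text
time_s: 11.8
eef_pos: [0.5182, 0.0783, 0.1165]
ee_rot: [3.141, 0.0, 1.596]
force: [-2.0, 0.2, 5.5]
gripper_width: 0.0001
finger_force: 2.8
time_s: 12.68
eef_pos: [0.5197, 0.0784, 0.2684]
ee_rot: [3.132, -0.0, 1.596]
force: [0.4, -0.2, -0.2]
gripper_width: -0.0001
finger_force: 0.0
```

View pics/c4.png

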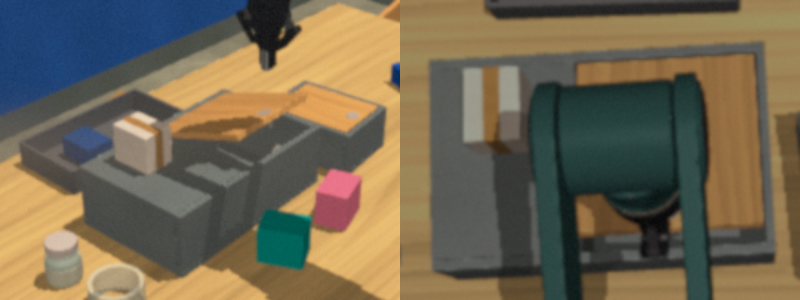

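The lid is ajar, side crop (240,113), and the carton stands on the deck at (142,143). The robot is clear of everything. I'll let things settle, check the numbers, and hand in.

```bash
python3 -m inch '[[1,0,0,-0.3,0],[1,0,0,0,0],[1,0,0,0,0],[1,0,0,0,0],[1,0,0,0,0],[1,0,0,0,0],[1,0,0,0,0],[1,0,0,0,0]]'; python3 - <<'E'
from h import *
s=cams.snapshot('side');P=pts(s);Z=P[...,2];ok=s["z_map"]>0
m=ok&(Z>.186)&(Z<.2)&(abs(P[...,0]-.64)<.09)&(P[...,1]>.19)&(P[...,1]<.36)
r=cv2.minAreaRect(P[m][:,:2].astype(np.float32)*1000);print('carton',r,m.sum())
m=ok&(abs(P[...,0]-.53)<.015)&(P[...,1]>-.0)&(P[...,1]<.05)&(Z<.22)
print('lid z near edge',np.percentile(Z[m],[50,90,97]))
t=cams.snapshot('top');P=pts(t);Z=P[...,2];m=(t["z_map"]>0)&(Z>.18)&(Z<.21)&(abs(P[...,0]-.64)<.09)&(P[...,1]>.2)&(P[...,1]<.36)
r=cv2.minAreaRect(P[m][:,:2].astype(np.float32)*1000);print('top',r,m.sum())
if abs(r[0][1]-265)<15: print(workorder.sign_off())
E
```

```text
time_s: 13.78
eef_pos: [0.518, 0.0783, 0.2811]
ee_rot: [-3.142, 0.0, 1.596]
force: [0.5, -0.2, -0.3]
gripper_width: -0.0002
finger_force: 0.0
carton ((640.951904296875, 266.146240234375), (86.58517456054688, 65.75682067871094), 1.816836953163147) 362
lid z near edge [0.1786249  0.1817906  0.18228771]
top ((644.96533203125, 263.4521484375), (82.30231475830078, 61.03718948364258), 1.356306791305542) 1090
the job is handed in; nothing more can be done
None
```

The job is handed in at about 14 s of the 54 s: the carton stands upright, wholly on the deck, the wide chest's lid is ajar with its edge about 60 mm up, and the arm touched nothing else.

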